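# Rock the angle gauge on the stud to its set mark and hold it

### The job

Pick up the pendulum angle gauge by its grip and, keeping it upright, drape its V foot over the stud's rounded top edge, lying along the edge. Then rock the gauge sideways on the edge until its swinging pointer settles on the brass mark that is set on the dial rim, so that the bevel can be scribed along it. Finish while still holding it there, the foot lightly pressed on the edge and the pointer at rest on the mark; leave the jar, the sanding block, the cup and the cutters where they are.

Things in the scene. Friction and masses are not known exactly. Their poses are not given: they have to be found in the camera images.
- gauge: Pendulum angle gauge, 166 mm tall, about 0.4 kg, loose, upright: aluminium foot like a small roof (inverted V, 5 mm plates at 45 degrees, 46 mm long in x, 59 mm wide), round dial housing 84 mm across, 18 mm thick, centre 72 mm up, black grip on top. Origin: centre of the underside. x: from the dial face (which looks to -x, roughly to the robot) to the back, along the V's ridge; y left seen from the robot; z up.
- gauge_grip (a point): Centre of the gauge's grip, an upright bar 26 mm along x, 22 mm along y and 56 mm tall (110 to 166 mm above the underside); this point is 138 mm above the gauge's underside, axes as the gauge's.
- gauge_seat (a point): Point inside the V of the foot, 11.3 mm above the gauge's underside on its centre line, 12.7 mm below the inside apex: the axis of the stud's rounded edge lies here when the foot sits on it, at any rocking angle. Axes as the gauge's.
- stud: Wooden stud offcut: upright board 110 mm long (x), 18 mm thick (y), its top edge fully rounded (9 mm radius), crest 84 mm above the table, screwed on a joist offcut 120 x 90 x 24 mm that is fixed to the table. The gauge cannot stand on it by itself. Origin: centre of the underside; x along the edge, away from the robot, turned up to 35 degrees to the left, y across, z up.
- stud_edge (a point): Middle of the axis of the stud's rounded top edge, 75 mm above the stud's underside, 9 mm below the crest; axes as the stud's.
- pointer (a joint): Angle of the dark needle relative to the gauge, rad. Weighted below its pivot, it always swings to point straight up and settles in about 1 s. 0: along the gauge's z; grows as the needle turns about the gauge's x, to the right on the dial seen from the robot. Tipping the gauge's top to the left by an angle makes it read plus that angle.
- mark (a joint): Angle of the small brass mark (5 mm wide tab on the dial rim), rad, same zero and sense as the pointer; set somewhere between 0.16 and 0.42 (right of the dial's top) and stays there. The pointer is on the mark when both joints read the same.
- pointer_tip (a point): Tip of the pointer needle, 34 mm from the dial centre, 12.5 mm in front of the gauge's mid plane.
- mark_tip (a point): Inner middle of the brass mark, 34 mm from the dial centre, in the pointer's plane; the pointer is on the mark when its tip is here.
- paint_5: Bystander: paint jar with a black cap, 34 x 34 x 56 mm, origin under its centre; leave it.
- sanding_block: Bystander: sand-coloured sanding block, 55 x 85 x 42 mm, origin under its centre; leave it.
- mixing_cup_1: Bystander: small white mixing cup, 43 mm across, 32 mm tall, origin under its centre; leave it.
- side_cutters: Bystander: side cutters with orange handles, 41 x 132 x 12 mm, lying flat, origin under the centre; leave them.

How it is judged:
On the way, in this order (a step that is already met when the one before it is completed fails the run):
1. the gauge is lifted clear of the table in the gripper (contact force between the fingers and gauge above 1 N and height (world z) of gauge above 0.03 m), for 0.2 s.
2. the gauge stands upright in the gripper, its V foot draped over the rounded edge and touching it (contact force between the fingers and gauge above 1 N and angle between gauge's own z axis and vertical below 0.12 rad and x of gauge_seat in the frame of stud_edge between -0.035 and 0.035 m and y of gauge_seat in the frame of stud_edge between -0.004 and 0.004 m and z of gauge_seat in the frame of stud_edge between -0.004 and 0.004 m and contact force between gauge and stud above 0.3 N), for 0.2 s.
At the end, for the whole second after the job is handed in: Still held in the gripper; V foot on the stud's rounded edge (seat point within 4 mm of its axis across and in height, 35 mm along, 0.15 rad of its line), pressing 0.3 to 30 N; pointer tip within 3 mm of the mark and at rest (contact force between the fingers and gauge above 1 N and x of gauge_seat in the frame of stud_edge between -0.035 and 0.035 m and y of gauge_seat in the frame of stud_edge between -0.004 and 0.004 m and z of gauge_seat in the frame of stud_edge between -0.004 and 0.004 m and contact force between gauge and stud between 0.3 and 30 N and distance between pointer_tip and mark_tip below 0.003 m and velocity of joint pointer between -0.15 and 0.15 rad/s and angle between the x axis of gauge and the x axis of stud, either way round below 0.15 rad); the arm keeps its last pose, push and grip.
It fails at once if the gauge is tipped over (more than 0.8 rad) (angle between gauge's own z axis and vertical above 0.8 rad).
It fails at once if the gauge is jammed on the stud with more than 60 N (contact force between gauge and stud above 60 N).
It fails at once if the jar, sanding block, cup or cutters are pushed away (more than 20 mm) (distance of any of paint_5, sanding_block, mixing_cup_1, side_cutters from where it was at the start of the episode above 0.02 m).
It also fails if it takes over 38 s, if anything falls off the work surface, if the arm or the gripper's body presses on something with over 40 N, if the wrist force passes 120 N, or if a joint passes its speed limit or range.

### The arm

A 6-joint arm with a two-finger parallel gripper is mounted at the origin on a cart in front of the work surface, level with it; the furniture and walls round the work are solid. World frame = base frame: x ahead of the robot, y to its left, z up, the work surface at z = 0. Lengths are in m, angles in rad, forces in N, time in s.
With the tool pointing down it reaches from about 0.35 to 0.775 m from the base axis. Payload 7.3 kg.
Tool frame: the origin (TCP) lies midway between the tips of the shut fingers; the grasp point (between the pads) lies 19 mm behind it; z points along the fingers, y is the direction in which the jaws open and shut (so a half turn about z gives the same grasp; the last joint's range is limited). The gripper opens to 92 mm and grips with 3 to 60 N. Pads are 19 mm wide; open, the fingers measure 130 mm over their backs; the gripper's body (75 mm by 190 mm) begins 47 mm behind the grasp point.
Start: joints at [1.169, 0.342, 1.524, -0, 1.275, -0.146], TCP at [0.133, 0.508, 0.227] pointing down, gripper open.
Joint ranges: [-2.53, 2.53], [-0.77, 2.02], [0.04, 2.7], [-1, 4.14], [0.28, 2.66], [-3.11, 3.11]. Speed limits (rad/s): [2.57, 2.57, 3.14, 3.14, 3.14, 3.14].

### API

Orientations are given as [roll, pitch, yaw] about the fixed x, y, z axes, in that order (R = Rz(yaw) Ry(pitch) Rx(roll)).
In Python, from cell import status, eyes, job gives the robot as it stands.
- The arm moves only by the tool jog_arm, never from a script. Its argument "series" is a list of rows, each a list of 3 entries, a list of its own where there are three numbers: the gripper command: -1 is shut, 1 is fully open, values between are in proportion, then the shift along the tool's x, y, z in m, then the turn, a rotation vector about the tool's x, y, z in rad. In form: [[grip, [x, y, z], [ax, ay, az]], ...]. A call has 1 to 12 rows; each row is the pose to reach, as a shift and turn from the pose commanded when the call began, along the tool's axes at that moment; what a row does not reach only later rows make up. A row lasts 1/12 s, in which the tool goes at most 41.7 mm and 7.16 degrees, less where a joint would pass 70% of its speed; a pose out of reach is approached as far as the arm can. A call with a gripper value outside its range is refused whole. The fingers move at their own pace and stop on an object; "squeeze" is the grip in N (left out, the last holds). Time passes only in rows, so rows that repeat a pose let the fingers close. It gives the time, the measured TCP pose, the force and the opening at its end, in the units of the state.
- status.observe(): the state, without advancing time (a new reading comes with each control period).
- eyes.read_camera(name): name is "scene" or "top"; returns a dict with "img" (480x640x3 uint8, red, green, blue), "range_z" (480x640 float32, m along the optical axis (not along the pixel's ray), 0 where there is no reading), "camera_matrix" (3x3 intrinsics, pixels), "T" (4x4, takes a point from camera to world coordinates). Camera axes: x right, y down, z forward; pixel columns grow to the right and rows downward; lengths in m; the calibration is good to about 2 mm. A picture is of the moment at which its call begins.
- job.hand_in(): hands the job in, once; it reports no verdict.
The state is a dict: "time": time; "qpos": joint angles; "qvel": joint speeds; "joint_efforts": joint torques, N m; "tool_pos": TCP position; "tool_rot": TCP orientation; "contact_force": force on the tool from outside, world axes, zero at the start; "torque": the same for the moment, N m; "opening": finger opening in m.
Only numpy, scipy, OpenCV 4.12 (cv2) and the standard library are available. Lean on these libraries where they do the work, as an engineer would, in place of code of your own. Each camera call takes 0.05 s, during which the arm holds its last target.

## Working session

There is one attempt and no reset: what is moved stays moved. The work goes in short steps, Python scripts to look and compute and a tool call to move; the robot and the scene stay as the last step left them, time stands still between calls to the robot, and variables do not carry over. Pictures are saved under pics/ and viewed, and the job is handed in when it is done.

Besides the shell and the picture viewer there is one more tool, called by a JSON object that holds its "fn" and its "kwargs". jog_arm: Moves the arm, as the interface text tells. Its arguments: {"type":"object","properties":{"series":{"type":"array","items":{"type":"array"}},"squeeze":{"type":"number"}},"required":["series"]}

```bash
mkdir -p pics; ls
python3 - <<'E'
from cell import status, eyes
import cv2,numpy as np
print(status.observe())
for n in ("scene","top"):
    c=eyes.read_camera(n); cv2.imwrite(f"pics/{n}0.png",c["img"][:,:,::-1]); np.savez(f"{n}0.npz",**c)
    print(n,c["camera_matrix"],c["T"])
E
```

```text
pics
{'time': 0.0, 'qpos': array([ 1.16899846e+00,  3.42765215e-01,  1.52503003e+00, -1.16979310e-05,
        1.27540500e+00, -1.45975479e-01]), 'qvel': array([ 0.0005716 ,  0.00043059, -0.00178112,  0.00028961, -0.00191162,
       -0.00058201]), 'joint_efforts': array([ 9.24600099e-04, -4.31233943e+01, -2.44222909e+01,  7.19997799e-02,
        5.57714654e-02, -1.28970328e-04]), 'tool_pos': array([0.13265162, 0.5075351 , 0.22601838]), 'tool_rot': array([-3.14000053e+00, -2.22769246e-04,  2.88577351e+00]), 'contact_force': array([ 0.00940888, -0.90418476,  0.03616207]), 'torque': array([0.03601927, 0.01463549, 0.03586442]), 'opening': 0.09179502843860231}
scene [[528.69320289   0.         314.98931179]
 [  0.         528.69320289 238.87083212]
 [  0.           0.           1.        ]] [[ 0.83459283 -0.32869523  0.44205685 -0.01909328]
 [-0.55064879 -0.52039472  0.65266779 -0.67328779]
 [ 0.01551527 -0.78812993 -0.61531333  0.80417364]
 [ 0.          0.          0.          1.        ]]
top [[564.1808349    0.         317.97767855]
 [  0.         564.1808349  245.23413714]
 [  0.           0.           1.        ]] [[ 0.00420284 -0.99644745  0.08411194  0.38128144]
 [-0.9999474  -0.00497476 -0.00896989  0.07195736]
 [ 0.00935646 -0.08406982 -0.99641594  1.3989164 ]
 [ 0.          0.          0.          1.        ]]
```

View pics/scene0.png

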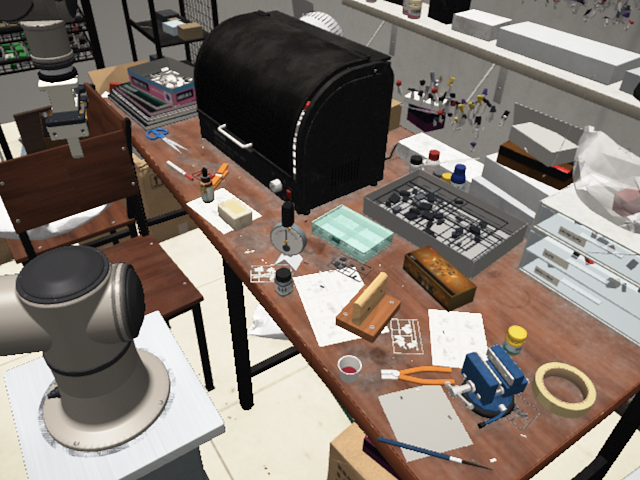

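View pics/top0.png

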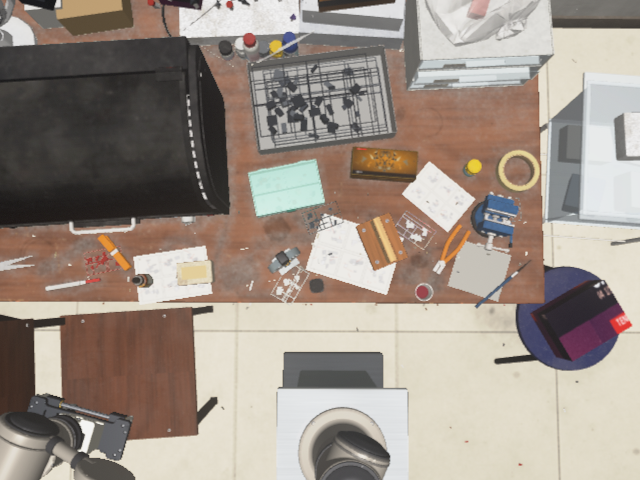

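The scene view shows the gauge at about (289,235) with its black grip at (288,208), the stud at (368,305), the jar at (283,280), the cup at (348,367) and the cutters at (420,376). In the top view the gauge is at (285,260), the stud at (382,242) and the jar at (316,285). I'll zoom in next.

Run:
```python
import cv2,numpy as np
s=np.load("scene0.npz")["img"][:,:,::-1]; t=np.load("top0.npz")["img"][:,:,::-1]
a=cv2.resize(s[180:340,250:410],None,fx=3.7,fy=3.7,interpolation=cv2.INTER_CUBIC)
cv2.imwrite("pics/s_zoom.png",a)
b=cv2.resize(t[200:310,255:415],None,fx=5,fy=5,interpolation=cv2.INTER_CUBIC)
cv2.imwrite("pics/t_zoom.png",b)
```

```text
(no output)
```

View pics/s_zoom.png

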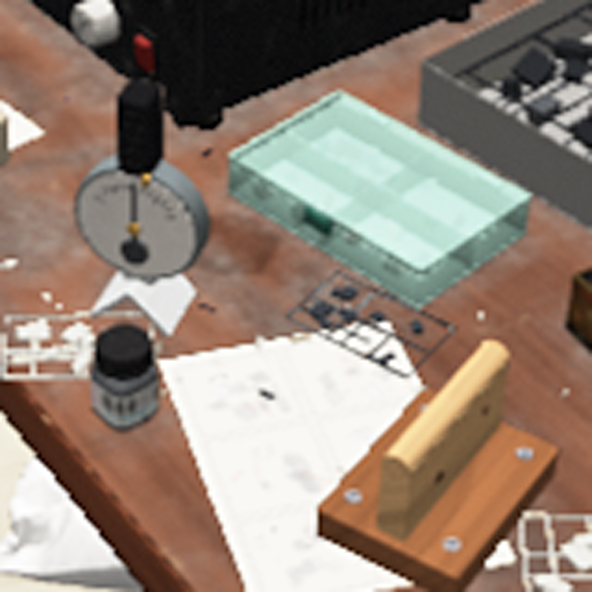

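View pics/t_zoom.png

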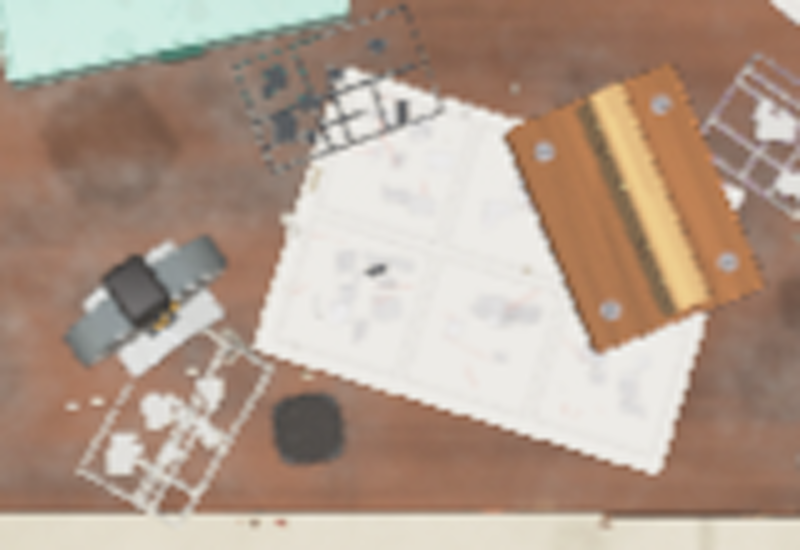

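The top zoom shows the gauge's dial plane lying diagonally, face toward the lower right, and the stud ridge running up to the left. The scene zoom shows the brass mark at about (147,178), just right of the needle top. I'll take world points from the range images.

```bash
cat > h.py <<'E'
import numpy as np,cv2
def cloud(c):
    K,T,r=c["camera_matrix"],c["T"],c["range_z"]
    v,u=np.mgrid[0:480,0:640]
    P=np.stack([(u-K[0,2])/K[0,0]*r,(v-K[1,2])/K[1,1]*r,r],-1)
    W=P@T[:3,:3].T+T[:3,3]; W[r==0]=np.nan
    return W
def ray_plane(c,uv,z):
    K,T=c["camera_matrix"],c["T"]
    d=T[:3,:3]@np.array([(uv[0]-K[0,2])/K[0,0],(uv[1]-K[1,2])/K[1,1],1]); o=T[:3,3]
    return o+d*(z-o[2])/d[2]
def proj(c,p):
    K,T=c["camera_matrix"],c["T"]; q=T[:3,:3].T@(np.asarray(p)-T[:3,3]); return (K@(q/q[2]))[:2]
def tri(c1,a,c2,b):
    A=[];B=[]
    for c,uv in((c1,a),(c2,b)):
        K,T=c["camera_matrix"],c["T"]
        d=T[:3,:3]@np.array([(uv[0]-K[0,2])/K[0,0],(uv[1]-K[1,2])/K[1,1],1]);d/=np.linalg.norm(d)
        M=np.eye(3)-np.outer(d,d);A.append(M);B.append(M@T[:3,3])
    x=np.linalg.solve(sum(A),sum(B)); return x
E
python3 - <<'E'
from h import *
s=dict(np.load("scene0.npz")); t=dict(np.load("top0.npz"))
for n,c,box in(("top",t,(200,310,255,415)),("scene",s,(180,340,250,410))):
    W=cloud(c); v0,v1,u0,u1=box
    Z=np.nan_to_num(W[v0:v1,u0:u1,2]); X=W[v0:v1,u0:u1]
    print(n,"table z",np.median(Z[np.abs(Z)<.02]), 'std',np.std(Z[np.abs(Z)<.012]))
    m=(Z>.1); pts=X[m]
    # grip region
    hsv=cv2.cvtColor(np.ascontiguousarray(c["img"][v0:v1,u0:u1]),cv2.COLOR_RGB2HSV)
    for lab,mm in (("griptop",(Z>.155)&(Z<.2)),("upper",(Z>.115)&(Z<.2)),("crest",(Z>.079)&(Z<.095)),("jar",(Z>.05)&(Z<.062))):
        nn,L,st,ce=cv2.connectedComponentsWithStats(mm.astype(np.uint8))
        for i in range(1,nn):
            if st[i,4]<15: continue
            p=X[L==i]; c0=p[:,:2].mean(0); w,V=np.linalg.eigh(np.cov(p[:,:2].T)); a=V[:,1]
            print(lab,st[i],c0.round(4),"z",p[:,2].mean().round(4),p[:,2].max().round(4),"ang",np.degrees(np.arctan2(a[1],a[0])).round(1),"ext",np.ptp((p[:,:2]-c0)@a).round(4),"sd",np.sqrt(w).round(4))
E
```

```text
top table z 0.0012060279299744847 std 0.0030680199340387196
griptop [ 20  51  13  14 117] [0.4579 0.1414] z 0.1654 0.1716 ang -149.6 ext 0.0263 sd [0.0061 0.0075]
upper [ 20  51  15  15 139] [0.4567 0.1405] z 0.1596 0.1716 ang -137.4 ext 0.0288 sd [0.0067 0.008 ]
crest [117  17  24  45 312] [ 0.5078 -0.0943] z 0.0837 0.0913 ang -157.8 ext 0.1094 sd [0.0047 0.0315]
crest [39 47  6 10 20] [0.4781 0.1106] z 0.089 0.0947 ang -162.9 ext 0.0201 sd [0.0029 0.0061]
crest [12 65  6  8 19] [0.436  0.1716] z 0.089 0.094 ang -144.7 ext 0.0169 sd [0.0022 0.0055]
jar [ 54  79  14  14 148] [0.3986 0.0652] z 0.0564 0.0618 ang -150.7 ext 0.033 sd [0.0083 0.0085]
scene table z -0.00010039877275080933 std 0.002805459601129689
griptop [ 31  21  13  11 103] [0.4546 0.1363] z 0.1626 0.1684 ang -164.9 ext 0.0306 sd [0.0061 0.0079]
upper [ 31  21  13  27 304] [0.4531 0.1336] z 0.1444 0.1684 ang 179.3 ext 0.032 sd [0.0057 0.0084]
crest [ 34   0  44  12 188] [0.5974 0.2897] z 0.0863 0.0949 ang 158.0 ext 0.1101 sd [0.013  0.0287]
crest [ 20  49  36  13 208] [0.4535 0.1318] z 0.0871 0.095 ang 130.6 ext 0.0805 sd [0.004  0.0244]
crest [104  92  32  34 290] [ 0.5045 -0.0985] z 0.0819 0.0861 ang -157.3 ext 0.1104 sd [0.0043 0.0324]
jar [ 19   0  83  22 303] [0.6186 0.3031] z 0.056 0.0619 ang 158.4 ext 0.2214 sd [0.0235 0.0621]
jar [113   0  33  24  70] [0.7703 0.2085] z 0.0525 0.0564 ang -163.9 ext 0.1339 sd [0.0083 0.0428]
jar [124  22  36  23  77] [0.7369 0.1111] z 0.0526 0.056 ang 97.9 ext 0.12 sd [0.0018 0.0342]
jar [ 20  60  33  11 138] [0.4489 0.1343] z 0.0564 0.0619 ang 126.2 ext 0.0792 sd [0.0025 0.0216]
jar [ 25  87  16  13 156] [0.3964 0.0612] z 0.0546 0.0602 ang 54.8 ext 0.0358 sd [0.0086 0.0094]
jar [102 103  34  35 125] [ 0.4949 -0.1084] z 0.0559 0.0619 ang -161.1 ext 0.1091 sd [0.0037 0.0356]
```

Run:
```python
from h import *
s=dict(np.load("scene0.npz")); t=dict(np.load("top0.npz"))
W=cloud(s)
# dial face: gray pixels around centre
cx,cy=250+134/3.7,180+222/3.7
print("dial c px",cx,cy)
v,u=np.mgrid[0:480,0:640]
m=((u-cx+1)**2+(v-cy)**2<13**2)
p=W[m];p=p[np.isfinite(p[:,0])]
for k in range(6):
    c=p.mean(0);U,S,V=np.linalg.svd(p-c);n=V[2]
    r=(p-c)@n; p=p[np.abs(r)<max(2.2*np.std(r),.001)]
if n[0]>0:n=-n
print("face n",n.round(3),"rms",np.std((p-c)@n).round(4),"c",c.round(4),"yaw x",np.degrees(np.arctan2(-n[1],-n[0])).round(1),len(p))
# top dial silhouette: points z>.06 <.118 in gauge region
W2=cloud(t)
sub=W2[245:285,262:306].reshape(-1,3)
q=sub[(sub[:,2]>.05)&(sub[:,2]<.125)]
c0=q[:,:2].mean(0);w,V=np.linalg.eigh(np.cov(q[:,:2].T));a=V[:,1]
print("dial top",c0,np.degrees(np.arctan2(a[1],a[0])),len(q))
# grip top image segmentation via min area rect on plane z .166
hsv=cv2.cvtColor(t["img"],cv2.COLOR_RGB2HSV)
mm=((W2[...,2]>.15)&(W2[...,2]<.18)).astype(np.uint8);mm[:240]=0;mm[300:]=0;mm[:,:255]=0;mm[:,320:]=0
cnt=max(cv2.findContours(mm,cv2.RETR_EXTERNAL,cv2.CHAIN_APPROX_NONE)[0],key=cv2.contourArea)
pl=np.array([ray_plane(t,x[0],.166)[:2] for x in cnt],np.float32)
print("rect",cv2.minAreaRect(pl*1000))
# stud crest yaw from top: rect
mm=((W2[...,2]>.07)&(W2[...,2]<.1)).astype(np.uint8);mm[:205]=0;mm[280:]=0;mm[:,:350]=0;mm[:,415:]=0
cnt=max(cv2.findContours(mm,cv2.RETR_EXTERNAL,cv2.CHAIN_APPROX_NONE)[0],key=cv2.contourArea)
pl=np.array([ray_plane(t,x[0],.082)[:2] for x in cnt],np.float32)
print("stud rect",cv2.minAreaRect(pl*1000))
# colour yellow mask
hsv=cv2.cvtColor(t["img"],cv2.COLOR_RGB2HSV)
# zoom scene
a=cv2.resize(s["img"][195:265,255:325,::-1],None,fx=8.5,fy=8.5,interpolation=cv2.INTER_CUBIC);cv2.imwrite("pics/dial.png",a)
```

```text
dial c px 286.2162162162162 240.0
face n [-0.814 -0.581 -0.004] rms 0.0016 c [0.4487 0.1358 0.0725] yaw x 35.5 464
dial top [0.4559637  0.13978865] 126.06908065414221 263
rect ((457.6982421875, 141.0535125732422), (26.18310546875, 21.197959899902344), 34.129913330078125)
stud rect ((507.4246826171875, -93.7222900390625), (109.43455505371094, 18.997379302978516), 22.665346145629883)
```

View pics/dial.png

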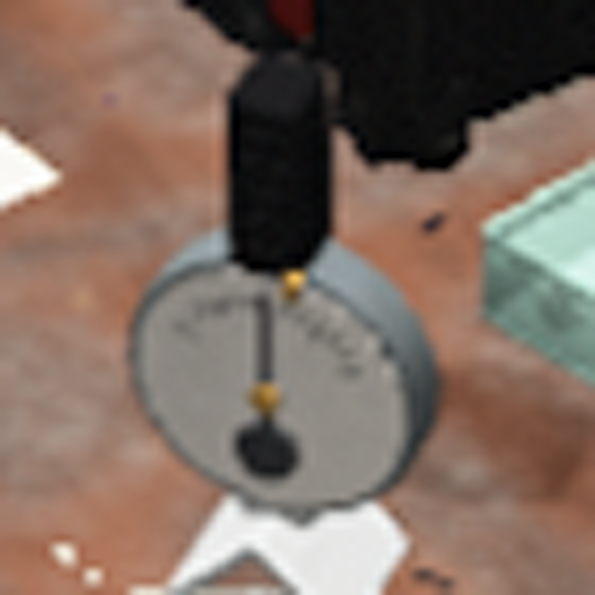

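The dial zoom shows the pivot at about (265,398), the needle tip at (263,297) and the brass mark at (293,283). I'll cast those onto the dial plane.

Run:
```python
from h import *
s=dict(np.load("scene0.npz"))
yaw=np.radians(35); x=np.array([np.cos(yaw),np.sin(yaw),0]);y=np.array([-x[1],x[0],0]);z=np.array([0,0,1.])
c=np.array([.4487,.1358,.0725])-x*.0035
K,T=s["camera_matrix"],s["T"]
R={}
for n,(a,b) in dict(piv=(265,398),tip=(263,297),mark=(293,283)).items():
    uv=(255+(a+.5)/8.5-.5,195+(b+.5)/8.5-.5)
    d=T[:3,:3]@np.array([(uv[0]-K[0,2])/K[0,0],(uv[1]-K[1,2])/K[1,1],1]);o=T[:3,3]
    p=o+d*((c-o)@x)/(d@x); R[n]=p; print(n,p.round(4))
for n in("tip","mark"):
    e=R[n]-R["piv"]; print(n,"r",np.hypot(e@y,e@z),"ang",np.arctan2(-(e@y),e@z))
# gripper: yellow centroid
hsv=cv2.cvtColor(s["img"],cv2.COLOR_RGB2HSV)
m=cv2.inRange(hsv,(15,120,110),(32,255,255));m[:220]=0;m[260:]=0;m[:,:270]=0;m[:,305:]=0
n,L,st,ce=cv2.connectedComponentsWithStats(m);print(st,ce)
```

```text
piv [0.4473 0.1317 0.071 ]
tip [0.4473 0.1317 0.1043]
mark [0.4523 0.1246 0.1113]
tip r 0.03329883613616956 ang 0.003279909831793918
mark r 0.041230512400146906 ang 0.2124057966478358
[[     0      0    640    480 307191]
 [   288    227      3      2      4]
 [   285    240      2      3      5]] [[319.50094892 239.50013184]
 [289.         227.25      ]
 [285.6        241.2       ]]
```

{"fn": "jog_arm", "kwargs": {"series": [[1, [0, 0, -0.03], [0, 0, 0]], [1, [-0.05, -0.03, -0.045], [0, 0, -0.1]], [1, [-0.4068, -0.2735, -0.045], [0, 0, -0.867]], [1, [-0.4068, -0.2735, -0.045], [0, 0, -0.867]], [1, [-0.4068, -0.2735, -0.045], [0, 0, -0.867]], [1, [-0.4068, -0.2735, -0.045], [0, 0, -0.867]], [1, [-0.4068, -0.2735, -0.045], [0, 0, -0.867]], [1, [-0.4068, -0.2735, -0.045], [0, 0, -0.867]], [1, [-0.4068, -0.2735, -0.045], [0, 0, -0.867]], [1, [-0.4068, -0.2735, -0.045], [0, 0, -0.867]], [1, [-0.4068, -0.2735, -0.045], [0, 0, -0.867]], [1, [-0.4068, -0.2735, -0.045], [0, 0, -0.867]]], "squeeze": 30}}

```text
time: 1.1
tool_pos: [0.4081, 0.1964, 0.2709]
tool_rot: [3.141, -0.0, -2.53]
contact_force: [1.1, 1.0, 0.2]
opening: 0.0915
```

{"fn": "jog_arm", "kwargs": {"series": [[1, [-0.005, -0.04, 0], [0, 0, 0]], [1, [-0.007, -0.06, 0], [0, 0, 0]], [1, [-0.007, -0.06, 0], [0, 0, 0]], [1, [-0.007, -0.06, 0], [0, 0, 0]]]}}

```text
time: 1.43
tool_pos: [0.4476, 0.1522, 0.2704]
tool_rot: [3.141, -0.001, -2.533]
contact_force: [-0.5, 0.1, 0.2]
opening: 0.0916
```

Run:
```python
from h import *
from cell import status,eyes
o=status.observe();print({k:np.round(o[k],4) for k in("time","tool_pos","tool_rot","qpos","qvel","contact_force")})
t=eyes.read_camera("top");cv2.imwrite("pics/t1.png",cv2.resize(t["img"][180:310,220:420,::-1],None,fx=4,fy=4))
s=eyes.read_camera("scene");cv2.imwrite("pics/s1.png",s["img"][100:320,180:420,::-1].repeat(2,0).repeat(2,1))
np.savez("top1.npz",**t);np.savez("scene1.npz",**s)
print(proj(s,o["tool_pos"]),proj(t,o["tool_pos"]))
```

```text
{'time': np.float64(1.4333), 'tool_pos': array([0.4476, 0.1522, 0.2704]), 'tool_rot': array([ 3.1406e+00, -1.2000e-03, -2.5330e+00]), 'qpos': array([ 1.6520e-01,  2.1320e-01,  1.5803e+00,  4.0000e-04,  1.3496e+00,
       -2.0143e+00]), 'qvel': array([ 0.0446, -0.0171,  0.0169,  0.0058,  0.0035,  0.0085]), 'contact_force': array([-0.4856,  0.1319,  0.2012])}
[278.87900384 158.95059592] [272.7441419  259.40283745]
```

View pics/s1.png

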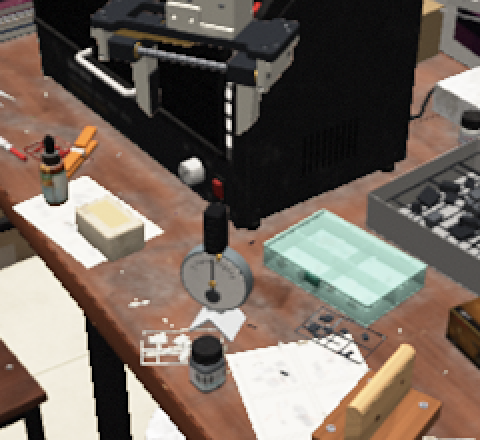

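View pics/t1.png

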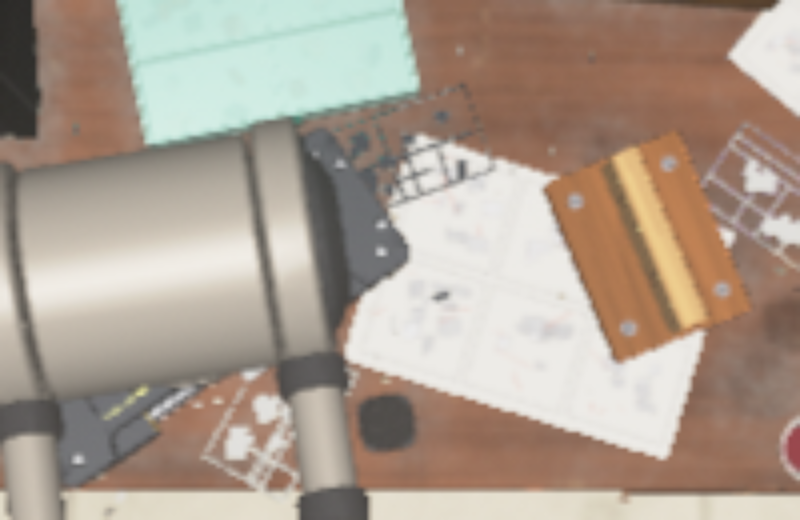

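The scene view shows the open fingers above the gauge, with tips at about (251,157) and (297,175). The top view is blocked by the arm. I'll zoom in on the fingers to calibrate the camera against the robot.

Run:
```python
from h import *
s=dict(np.load("scene1.npz"))
im=s["img"][100:180,215:335,::-1].copy()
im=cv2.resize(im,None,fx=6.5,fy=6.5,interpolation=cv2.INTER_CUBIC)
p=np.array([.4476,.1522,.2704]);ps=-2.533;ty=np.array([np.sin(ps),-np.cos(ps),0]);tx=np.array([np.cos(ps),np.sin(ps),0])
for k in(-.046,.046):
  for j in(-.0095,.0095):
    for h in(0,.038):
      q=proj(s,p+ty*k+tx*j+[0,0,h]); cv2.circle(im,tuple(((q-[215,100]+.5)*6.5).astype(int)),3,(0,0,255),-1)
cv2.imwrite("pics/f1.png",im)
```

```text
(no output)
```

View pics/f1.png

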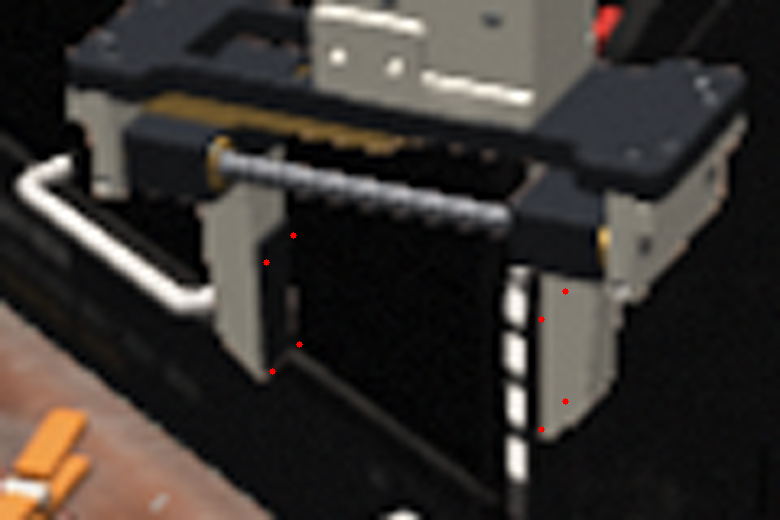

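{"fn": "jog_arm", "kwargs": {"series": [[1, [-0.002, -0.015, 0], [0, 0, 0]], [1, [-0.002, -0.015, 0], [0, 0, 0]], [1, [-0.002, -0.015, 0], [0, 0, 0]]]}}

```text
time: 1.78
tool_pos: [0.4571, 0.1427, 0.271]
tool_rot: [3.141, -0.0, -2.53]
contact_force: [-0.1, 0.9, 0.0]
opening: 0.0915
```

{"fn": "jog_arm", "kwargs": {"series": [[1, [0, -0.002, 0.04], [0, 0, 0]], [1, [0, -0.002, 0.08], [0, 0, 0]], [1, [0, -0.002, 0.12], [0, 0, 0]], [1, [0, -0.002, 0.148], [0, 0, 0]], [1, [0, -0.002, 0.148], [0, 0, 0]], [1, [0, -0.002, 0.148], [0, 0, 0]]]}}

```text
time: 2.28
tool_pos: [0.4578, 0.141, 0.1227]
tool_rot: [3.14, -0.002, -2.529]
contact_force: [-0.4, 0.3, 1.4]
opening: 0.0918
```

Run:
```python
from h import *
from cell import status,eyes
o=status.observe();print({k:np.round(o[k],4) for k in("time","tool_pos","tool_rot","qvel","contact_force")})
s=eyes.read_camera("scene");cv2.imwrite("pics/s2.png",cv2.resize(s["img"][170:280,230:350,::-1],None,fx=5,fy=5,interpolation=cv2.INTER_CUBIC))
```

```text
{'time': np.float64(2.2833), 'tool_pos': array([0.4578, 0.141 , 0.1227]), 'tool_rot': array([ 3.1401e+00, -2.3000e-03, -2.5293e+00]), 'qvel': array([-0.0056, -0.0454, -0.0609, -0.001 ,  0.0121, -0.0022]), 'contact_force': array([-0.4046,  0.2768,  1.3673])}
```

View pics/s2.png

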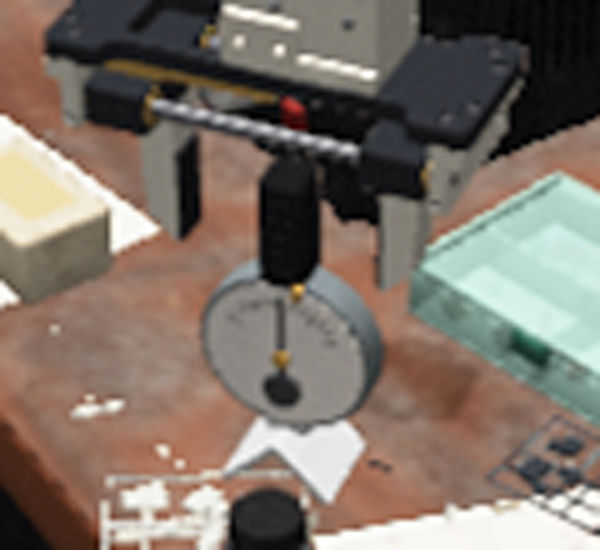

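The grip, at about x = 289, sits midway between the fingers at about 195 and 385. Closing.

{"fn": "jog_arm", "kwargs": {"series": [[-1, [0, 0, 0], [0, 0, 0]], [-1, [0, 0, 0], [0, 0, 0]], [-1, [0, 0, 0], [0, 0, 0]], [-1, [0, 0, 0], [0, 0, 0]], [-1, [0, 0, 0], [0, 0, 0]], [-1, [0, 0, 0], [0, 0, 0]], [-1, [0, 0, 0], [0, 0, 0]], [-1, [0, 0, 0], [0, 0, 0]], [-1, [0, 0, 0], [0, 0, 0]]], "squeeze": 45}}

```text
time: 3.08
tool_pos: [0.4589, 0.1402, 0.1229]
tool_rot: [3.141, -0.0, -2.53]
contact_force: [1.2, 0.2, -0.2]
opening: 0.0362
```

{"fn": "jog_arm", "kwargs": {"series": [[-1, [0, 0, 0], [0, 0, 0]], [-1, [0, 0, 0], [0, 0, 0]], [-1, [0, 0, 0], [0, 0, 0]], [-1, [0, 0, 0], [0, 0, 0]], [-1, [0, 0, 0], [0, 0, 0]]]}}

```text
time: 3.5
tool_pos: [0.4589, 0.1402, 0.1229]
tool_rot: [-3.142, 0.0, -2.53]
contact_force: [-0.4, -0.3, -1.4]
opening: 0.0218
```

{"fn": "jog_arm", "kwargs": {"series": [[-1, [0, 0, -0.02], [0, 0, 0]], [-1, [0, 0, -0.05], [0, 0, 0]], [-1, [0, 0, -0.08], [0, 0, 0]], [-1, [0, 0, -0.115], [0, 0, 0]], [-1, [0.008, -0.02, -0.115], [0, 0, 0.03]], [-1, [0.02, -0.045, -0.115], [0, 0, 0.06]], [-1, [0.032, -0.075, -0.115], [0, 0, 0.09]], [-1, [0.045, -0.105, -0.115], [0, 0, 0.12]], [-1, [0.06, -0.135, -0.115], [0, 0, 0.15]], [-1, [0.073, -0.165, -0.115], [0, 0, 0.18]], [-1, [0.085, -0.195, -0.115], [0, 0, 0.21]], [-1, [0.0961, -0.215, -0.115], [0, 0, 0.217]]]}}

```text
time: 4.5
tool_pos: [0.5038, -0.0936, 0.2373]
tool_rot: [3.142, -0.001, -2.75]
contact_force: [0.6, -0.2, -2.9]
opening: 0.0217
```

{"fn": "jog_arm", "kwargs": {"series": [[-1, [0.001, -0.003, 0], [0, 0, 0]], [-1, [0.001, -0.003, 0], [0, 0, 0]], [-1, [0.001, -0.003, 0], [0, 0, 0]], [-1, [0.001, -0.003, 0], [0, 0, 0]], [-1, [0.001, -0.003, 0], [0, 0, 0]], [-1, [0.001, -0.003, 0], [0, 0, 0]]]}}

```text
time: 5.0
tool_pos: [0.5038, -0.0931, 0.2381]
tool_rot: [3.141, 0.0, -2.746]
contact_force: [-0.5, -0.3, -3.7]
opening: 0.0219
```

Run:
```python
from h import *
from cell import status,eyes
o=status.observe();print({k:np.round(o[k],4) for k in("time","tool_pos","tool_rot","qvel","contact_force","torque","opening")})
s=eyes.read_camera("scene");cv2.imwrite("pics/s3.png",cv2.resize(s["img"][200:360,290:450,::-1],None,fx=3.7,fy=3.7,interpolation=cv2.INTER_CUBIC))
t=eyes.read_camera("top");cv2.imwrite("pics/t3.png",cv2.resize(t["img"][190:300,330:450,::-1],None,fx=5,fy=5,interpolation=cv2.INTER_CUBIC))
np.savez("top3.npz",**t);np.savez("scene3.npz",**s)
```

```text
{'time': np.float64(5.0), 'tool_pos': array([ 0.5038, -0.0931,  0.2381]), 'tool_rot': array([ 3.1414e+00,  2.0000e-04, -2.7458e+00]), 'qvel': array([-0.004 , -0.0003, -0.0049, -0.0005, -0.0017, -0.0019]), 'contact_force': array([-0.5131, -0.3113, -3.7284]), 'torque': array([0.0554, 0.0729, 0.0067]), 'opening': np.float64(0.0219)}
```

View pics/s3.png

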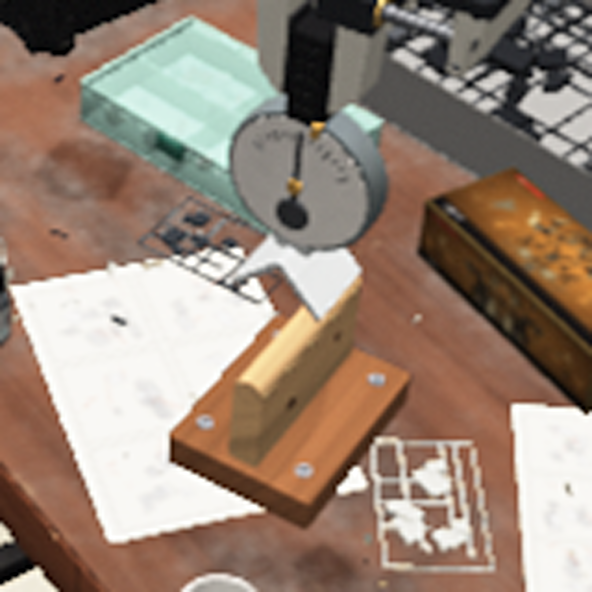

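View pics/t3.png

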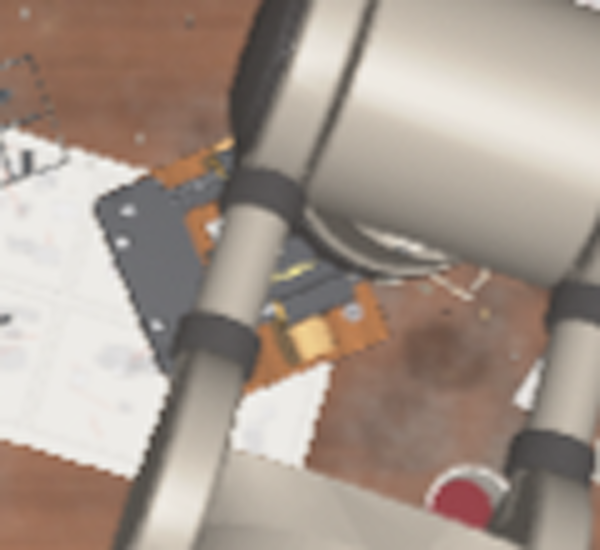

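The scene zoom shows the gauge hanging upright over the far part of the edge: V tips at (235,280) and (322,317), V apex at (275,262). The near end of the stud's crest is at (250,380). I'll measure the sideways offset with the same camera.

Run:
```python
from h import *
from scipy.optimize import least_squares
for nm in("scene","top"):
    c=dict(np.load(nm+"0.npz"));W=cloud(c)
    P=W.reshape(-1,3);P=P[np.isfinite(P[:,0])]
    c0=np.array([.506,-.096]);
    P=P[(np.abs(P[:,0]-c0[0])<.08)&(np.abs(P[:,1]-c0[1])<.08)&(P[:,2]>.076)&(P[:,2]<.1)]
    D=P[:,:2]-c0
    def f(p):
        a=p[0]; ya=np.array([-np.sin(a),np.cos(a)]); return np.hypot(D@ya-p[1],P[:,2]-p[2])-.009
    r=least_squares(f,[.393,0,.075],loss="soft_l1",f_scale=.001)
    a=r.x[0];xa=np.array([np.cos(a),np.sin(a)]);ya=np.array([-xa[1],xa[0]])
    al=D@xa
    print(nm,len(P),"yaw",np.degrees(a),"lat",r.x[1],"zc",r.x[2],"along",np.percentile(al,[1,99]),"rms",np.std(f(r.x)))
    mid=np.mean(np.percentile(al,[.5,99.5])); print(" axis mid",c0+xa*mid+ya*r.x[1])
s=dict(np.load("scene3.npz"))
W=cloud(s)
a=np.radians(22.6);xa=np.array([np.cos(a),np.sin(a)]);ya=np.array([-xa[1],xa[0]])
T=np.array([.5038,-.0931])
pp=[]
for q in((233,280),(322,318)):
    uv=(290+(q[0]+.5)/3.7-.5,200+(q[1]+.5)/3.7-.5)
    p=ray_plane(s,uv,.1152)[:2];pp.append(p);print("tip",p,"rel TCP",(p-T)@xa,(p-T)@ya)
print("mid",np.mean(pp,0),(np.mean(pp,0)-T)@ya)
# dial extents, cloud
P=W.reshape(-1,3);d=P[:,:2]-T
m=(np.abs(d@xa)<.03)&(np.abs(d@ya)<.06)&(P[:,2]>.12)&(P[:,2]<.23)
u=np.where(m)[0]
fr=(d[u]@xa);print("face x",np.percentile(fr,[5,25,50]))
Q=P[u];e=d[u]
for z0 in(.175,.185,.195):
    k=np.abs(Q[:,2]-z0)<.004; yy=e[k]@ya; print(z0,yy.min(),yy.max(),(yy.min()+yy.max())/2)
```

```text
scene 347 yaw 22.737173733165733 lat -0.0004820414769619524 zc 0.07402555917056489 along [-0.05505319  0.05388763] rms 0.0013900573218647496
 axis mid [ 0.50545723 -0.09675012]
top 346 yaw 22.53219302623163 lat 0.00047932874232083214 zc 0.07624495866637813 along [-0.05171258  0.05556395] rms 0.0020635098739561803
 axis mid [ 0.50765605 -0.09479401]
tip [ 0.47433387 -0.07800628] rel TCP -0.021402989583390306 0.02525837497564895
tip [ 0.49564177 -0.12619482] rel TCP -0.020249951095736896 -0.027418308477856156
mid [ 0.48498782 -0.10210055] -0.0010799667511035916
face x [-0.02077106 -0.01192122 -0.01043833]
0.175 -0.04097600622319297 0.039888622883651415 -0.0005436916697707794
0.185 -0.04226847188461388 0.04078164803323456 -0.0007434119256896597
0.195 -0.041681639618449645 0.0394064493984046 -0.001137595110022524
```

{"fn": "jog_arm", "kwargs": {"series": [[-1, [-0.001, -0.0033, 0.005], [0, 0, 0]], [-1, [-0.001, -0.0033, 0.015], [0, 0, 0]], [-1, [-0.001, -0.0033, 0.025], [0, 0, 0]], [-1, [-0.001, -0.0033, 0.035], [0, 0, 0]], [-1, [-0.001, -0.0033, 0.042], [0, 0, 0]], [-1, [-0.001, -0.0033, 0.046], [0, 0, 0]], [-1, [-0.001, -0.0033, 0.046], [0, 0, 0]], [-1, [-0.001, -0.0033, 0.046], [0, 0, 0]], [-1, [-0.001, -0.0033, 0.046], [0, 0, 0]]]}}

```text
time: 5.85
tool_pos: [0.5063, -0.0969, 0.1923]
tool_rot: [-3.141, 0.001, -2.747]
contact_force: [0.2, 0.1, -2.6]
opening: 0.022
```

```bash
cat > look.py <<'E'
from h import *
from cell import status,eyes
import sys
n=sys.argv[1]; u0,v0,w,hh,f=[float(x) for x in sys.argv[2].split(",")]
o=status.observe();print({k:np.round(o[k],4).tolist() for k in("time","tool_pos","tool_rot","qpos","contact_force","torque","opening")})
s=eyes.read_camera("scene");np.savez(n+".npz",**s)
u0,v0,w,hh=map(int,(u0,v0,w,hh))
cv2.imwrite("pics/%s.png"%n,cv2.resize(s["img"][v0:v0+hh,u0:u0+w,::-1],None,fx=f,fy=f,interpolation=cv2.INTER_CUBIC))
E
python3 look.py s4 320,210,110,110,5.4
```

```text
{'time': 5.85, 'tool_pos': [0.5063, -0.0969, 0.1923], 'tool_rot': [-3.1411, 0.0007, -2.7474], 'qpos': [-0.3379, 0.3551, 1.605, 0.0001, 1.1806, -2.303], 'contact_force': [0.2137, 0.0976, -2.6013], 'torque': [0.0418, 0.0291, -0.0803], 'opening': 0.022}
```

View pics/s4.png

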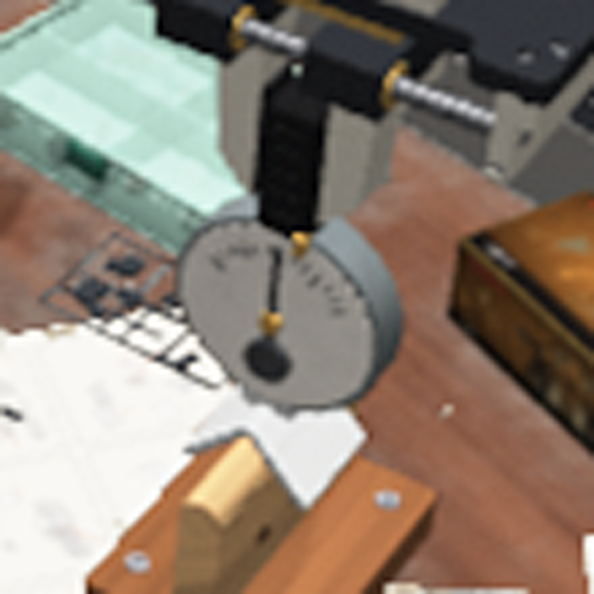

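The V foot straddles the edge, with its apex over the crest at about (240,435) and a small gap left. I'll lower it in small steps.

{"fn": "jog_arm", "kwargs": {"series": [[-1, [0, 0.0005, 0.002], [0, 0, 0]], [-1, [0, 0.0005, 0.004], [0, 0, 0]], [-1, [0, 0.0005, 0.005], [0, 0, 0]], [-1, [0, 0.0005, 0.005], [0, 0, 0]]]}}

```text
time: 6.23
tool_pos: [0.5059, -0.0965, 0.1869]
tool_rot: [-3.141, 0.0, -2.747]
contact_force: [-0.2, -0.3, -2.5]
opening: 0.0218
```

{"fn": "jog_arm", "kwargs": {"series": [[-1, [0, 0, 0.001], [0, 0, 0]], [-1, [0, 0, 0.001], [0, 0, 0]], [-1, [0, 0, 0.001], [0, 0, 0]]]}}

```text
time: 6.48
tool_pos: [0.5061, -0.0965, 0.1867]
tool_rot: [-3.141, 0.001, -2.747]
contact_force: [-2.3, -0.4, 4.0]
opening: 0.0218
```

{"fn": "jog_arm", "kwargs": {"series": [[-1, [0, 0, 0], [0, 0, 0]], [-1, [0, 0, 0], [0, 0, 0]], [-1, [0, 0, 0], [0, 0, 0]], [-1, [0, 0, 0], [0, 0, 0]]]}}

```text
time: 6.82
tool_pos: [0.5061, -0.0965, 0.1867]
tool_rot: [-3.141, 0.001, -2.747]
contact_force: [-0.4, -0.2, 6.5]
opening: 0.0214
```

```bash
python3 look.py s5 330,220,100,100,6
python3 - <<'E'
from h import *
s=dict(np.load("s5.npz"))
hsv=cv2.cvtColor(s["img"],cv2.COLOR_RGB2HSV)
E
```

```text
{'time': 6.8167, 'tool_pos': [0.5061, -0.0965, 0.1867], 'tool_rot': [-3.1407, 0.001, -2.7475], 'qpos': [-0.3373, 0.3599, 1.6145, -0.0, 1.1658, -2.3022], 'contact_force': [-0.41, -0.2125, 6.4921], 'torque': [-0.0121, 0.4291, -0.1086], 'opening': 0.0214}
```

View pics/s5.png

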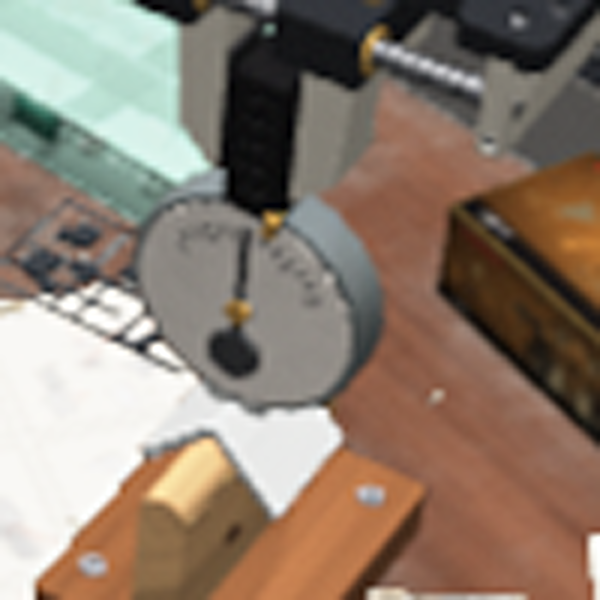

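The foot is seated on the edge. The zoom shows the pivot at (238,310), the needle tip at (246,230) and the mark at (273,223). Next I'll compute the mark angle.

```bash
cat > ang.py <<'E'
from h import *
def ang(c,pts,off,f,tcp,yaw,tilt=0.):
    x=np.array([np.cos(yaw),np.sin(yaw),0]);y=np.array([-x[1],x[0],0]);z=np.array([0,0,1.])
    o0=np.array([tcp[0],tcp[1],0])-x*.0125
    K,T=c["camera_matrix"],c["T"];R={}
    for n,(a,b) in pts.items():
        uv=(off[0]+(a+.5)/f-.5,off[1]+(b+.5)/f-.5)
        d=T[:3,:3]@np.array([(uv[0]-K[0,2])/K[0,0],(uv[1]-K[1,2])/K[1,1],1]);o=T[:3,3]
        R[n]=o+d*((o0-o)@x)/(d@x)
    for n in R:
        if n!="piv":
            e=R[n]-R["piv"];print(n,"r %.4f world-ang %.3f"%(np.hypot(e@y,e@z),np.arctan2(-(e@y),e@z)))
    print("piv",R["piv"])
    return R,x,y
E
python3 - <<'E'
from ang import *
s=dict(np.load("s5.npz"))
im=cv2.cvtColor(cv2.imread("pics/s5.png"),cv2.COLOR_BGR2HSV)
m=cv2.inRange(im,(12,110,110),(30,255,255));m[:190]=0;m[340:]=0;m[:,:200]=0;m[:,300:]=0
n,L,st,ce=cv2.connectedComponentsWithStats(m);print(st[1:],ce[1:])
ang(s,dict(piv=(238,310),tip=(246,230),mark=(273,223)),(330,220),6,(.5061,-.0965),np.radians(22.7))
big=[c for i,c in enumerate(ce) if i and st[i,4]>100]
if len(big)==2: ang(s,dict(piv=big[1],mark=big[0]),(330,220),6,(.5061,-.0965),np.radians(22.7))
cv2.imwrite("pics/s5z.png",cv2.resize(s["img"][250:290,350:390,::-1],None,fx=14,fy=14,interpolation=cv2.INTER_CUBIC))
E
```

```text
[[263 212  20  25 301]
 [270 237   1   1   1]
 [272 236   1   1   1]
 [227 300  22  21 320]] [[271.43521595 221.35880399]
 [270.         237.        ]
 [272.         236.        ]
 [237.678125   309.975     ]]
tip r 0.0333 world-ang -0.004
mark r 0.0413 world-ang 0.214
piv [ 0.49483166 -0.10195348  0.13391215]
mark r 0.0417 world-ang 0.201
piv [ 0.49478794 -0.10184895  0.13386546]
```

View pics/s5z.png

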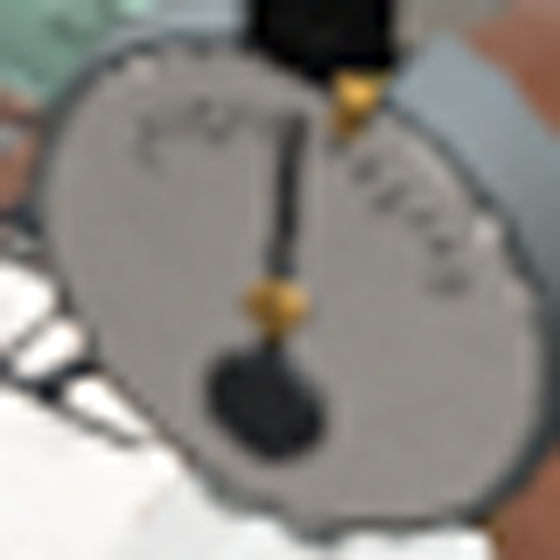

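The mark reads about 0.21 rad. I'll rock in stages about the edge axis, with the pivot 111 mm below the TCP.

{"fn": "jog_arm", "kwargs": {"series": [[-1, [0, 0.0022, 0], [0.02, 0, 0]], [-1, [0, 0.0044, 0.0001], [0.04, 0, 0]], [-1, [0, 0.0067, 0.0002], [0.06, 0, 0]], [-1, [0, 0.0089, 0.0004], [0.08, 0, 0]], [-1, [0, 0.0111, 0.0006], [0.1, 0, 0]], [-1, [0, 0.0111, 0.0006], [0.1, 0, 0]]]}}

```text
time: 7.37
tool_pos: [0.5018, -0.0859, 0.1861]
tool_rot: [-3.039, 0.001, -2.746]
contact_force: [-0.1, -1.1, 5.2]
opening: 0.0222
```

{"fn": "jog_arm", "kwargs": {"series": [[-1, [0, 0.0022, 0], [0.02, 0, 0]], [-1, [0, 0.0044, 0.0001], [0.04, 0, 0]], [-1, [0, 0.0067, 0.0002], [0.06, 0, 0]], [-1, [0, 0.0089, 0.0004], [0.08, 0, 0]], [-1, [0, 0.0122, 0.0007], [0.11, 0, 0]], [-1, [0, 0.0122, 0.0007], [0.11, 0, 0]], [-1, [0, 0.0122, 0.0007], [0.11, 0, 0]], [-1, [0, 0.0122, 0.0007], [0.11, 0, 0]], [-1, [0, 0.0122, 0.0007], [0.11, 0, 0]], [-1, [0, 0.0122, 0.0007], [0.11, 0, 0]], [-1, [0, 0.0122, 0.0007], [0.11, 0, 0]], [-1, [0, 0.0122, 0.0007], [0.11, 0, 0]]]}}

```text
time: 8.37
tool_pos: [0.4974, -0.0749, 0.1842]
tool_rot: [-2.932, 0.002, -2.748]
contact_force: [-2.0, 2.2, 8.2]
opening: 0.022
```

{"fn": "jog_arm", "kwargs": {"series": [[-1, [0, 0, 0], [0, 0, 0]], [-1, [0, 0, 0], [0, 0, 0]], [-1, [0, 0, 0], [0, 0, 0]], [-1, [0, 0, 0], [0, 0, 0]], [-1, [0, 0, 0], [0, 0, 0]], [-1, [0, 0, 0], [0, 0, 0]], [-1, [0, 0, 0], [0, 0, 0]], [-1, [0, 0, 0], [0, 0, 0]]]}}

```text
time: 9.03
tool_pos: [0.4975, -0.0749, 0.1842]
tool_rot: [-2.932, 0.002, -2.748]
contact_force: [-2.2, 2.0, 7.9]
opening: 0.0215
```

```bash
python3 look.py s6 330,220,100,100,6
python3 - <<'E'
from h import *
s=dict(np.load("s6.npz"))
cv2.imwrite("pics/s6z.png",cv2.resize(s["img"][250:290,345:385,::-1],None,fx=14,fy=14,interpolation=cv2.INTER_CUBIC))
E
```

```text
{'time': 9.0333, 'tool_pos': [0.4975, -0.0749, 0.1842], 'tool_rot': [-2.9317, 0.0017, -2.7477], 'qpos': [-0.1921, 0.295, 1.7413, -0.2072, 0.9966, -2.0533], 'contact_force': [-2.1529, 2.0082, 7.9349], 'torque': [0.2166, 0.304, -0.1755], 'opening': 0.0215}
```

View pics/s6.png

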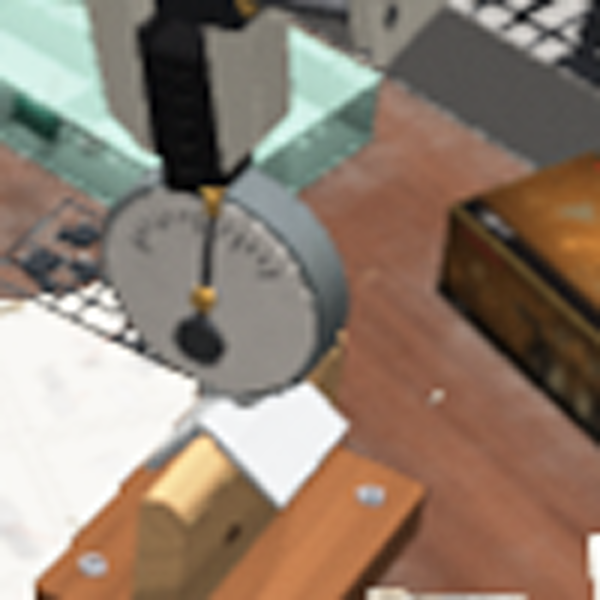

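View pics/s6z.png

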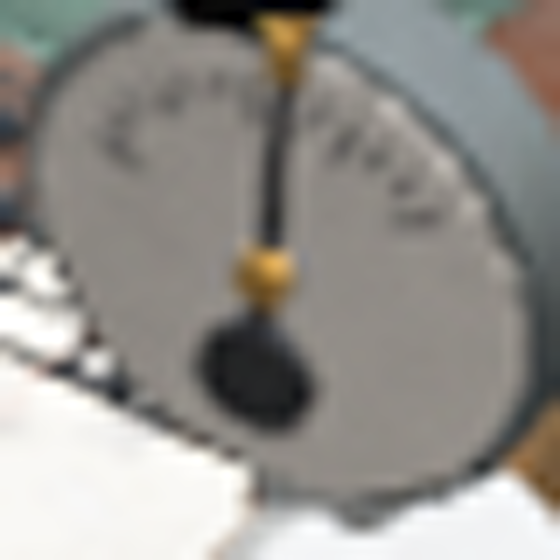

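```bash
python3 look.py s7 250,180,200,160,4
python3 - <<'E'
from ang import *
for n in("s6","s7"):
    s=dict(np.load(n+".npz"))
    g=cv2.resize(s["img"][250:290,345:385,::-1],None,fx=14,fy=14,interpolation=cv2.INTER_CUBIC)
    hsv=cv2.cvtColor(g,cv2.COLOR_BGR2HSV)
    m=cv2.inRange(hsv,(12,110,110),(30,255,255));k,L,st,ce=cv2.connectedComponentsWithStats(m)
    b=[(ce[i],st[i]) for i in range(1,k) if st[i,4]>300]; print(b)
    ang(s,dict(piv=(265,275),tip=(286,85),mark=(285,42),inner=(288,78)),(345,250),14,(.4975,-.0749),np.radians(22.6))
    c=s["img"].astype(int); 
a=np.load("s6.npz")["img"].astype(int);b=np.load("s7.npz")["img"].astype(int)
print("max diff dial",np.abs(a-b)[250:290,345:385].max())
E
```

```text
{'time': 9.0833, 'tool_pos': [0.4974, -0.0749, 0.1842], 'tool_rot': [-2.9317, 0.0016, -2.7476], 'qpos': [-0.192, 0.295, 1.7413, -0.2072, 0.9966, -2.0533], 'contact_force': [-1.1153, 1.712, 7.8192], 'torque': [0.2861, 0.3018, -0.1274], 'opening': 0.0215}
[(array([285.21583113,  40.623219  ]), array([ 262,   17,   50,   62, 1895], dtype=int32)), (array([264.96976242, 273.42710583]), array([ 239,  249,   50,   56, 1852], dtype=int32)), (array([542.69912321, 457.06368251]), array([ 513,  414,   47,   89, 2167], dtype=int32))]
tip r 0.0342 world-ang 0.012
mark r 0.0414 world-ang -0.008
inner r 0.0356 world-ang 0.017
piv [ 0.49022954 -0.08996091  0.13245999]
[(array([285.25843882,  40.59177215]), array([ 262,   17,   49,   62, 1896], dtype=int32)), (array([265.18600868, 273.46041215]), array([ 240,  249,   50,   56, 1844], dtype=int32)), (array([542.73510541, 456.88542621]), array([ 513,  414,   47,   89, 2182], dtype=int32))]
tip r 0.0342 world-ang 0.012
mark r 0.0414 world-ang -0.008
inner r 0.0356 world-ang 0.017
piv [ 0.49022954 -0.08996091  0.13245999]
max diff dial 5
```

View pics/s7.png

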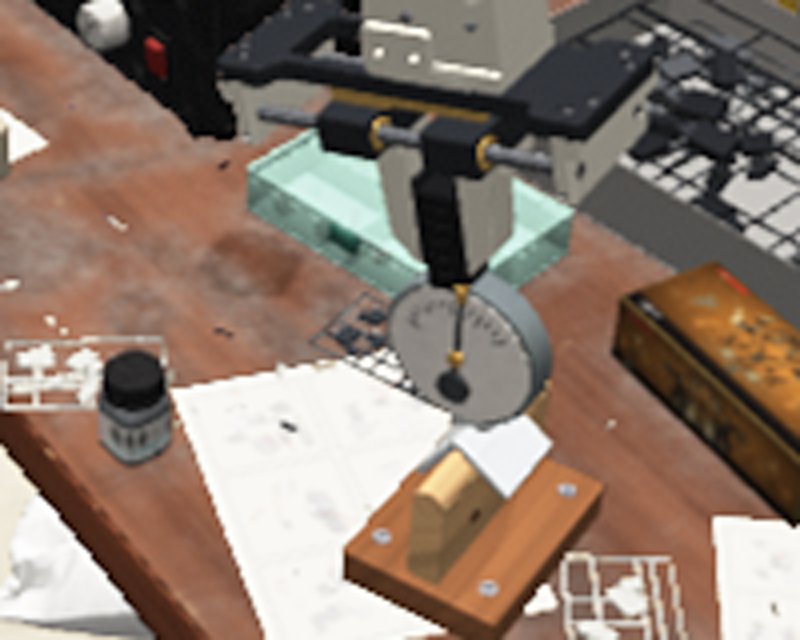

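The zoom shows the needle tip on the brass mark at about (458,293), within about 0.02 rad (under 1 mm). The foot is seated, the dial didn't change between two frames, and the jar hasn't moved. Handing in.

```bash
python3 -c "
from cell import job
print(job.hand_in())"
```

```text
the job is handed in; nothing more can be done
None
```

I gripped the gauge by its bar at 45 N and lifted it. I then draped the V foot over the stud's edge while it was upright, and rocked it 0.21 rad to the left about the edge axis. The job was handed in at about 9.1 s with the gauge still held there; no verdict is reported.

**Last checks:**
- **Pointer:** the needle tip was on the brass mark to within about 0.02 rad (under 1 mm). Two frames 0.05 s apart showed no movement on the dial.
- **Seat:** by the arm's pose, the seat point was within about 1 mm of the edge axis across and in height, and the yaw within about 0.2°.
- **Press:** about 12 N down. This comes from the wrist force after taking off the gauge's weight, not from a direct reading at the edge.
- **Bystanders:** the jar was still in place in the last picture. I did not measure the sanding block, cup or cutters again, but the arm passed well clear of them.

**Disagreement:** the two cameras differed by 2–4 mm in absolute position. I corrected for this using the finger positions and the gripped gauge.

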